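# Set the sieve shaker's dial to the red marker and start it

## Robot

A 6-joint arm with a two-finger parallel gripper is mounted at the origin on the work surface. World frame = base frame: x ahead of the robot, y to its left, z up, the work surface at z = 0. Lengths are in m, angles in degrees, forces in N, time in s.
With the tool pointing down it reaches from about 0.375 to 0.9 m from the base axis. Payload 3.1 kg.
Tool frame: the origin (TCP) lies at the very end of the fingers, on their centre line; the grasp point (between the pads) lies 19 mm behind it; z points along the fingers, y is the line along which they close (so a half turn about z gives the same grasp; the last joint's range is limited). The gripper opens to 87 mm and grips with 3 to 60 N. Pads are 19 mm wide; open, the fingers measure 117 mm over their backs; the gripper's body (75 mm by 190 mm) begins 51 mm behind the grasp point.
Start: joints at [-87.577, 30.224, 82.088, -0, 67.689, -10.227], TCP at [0.137, -0.61, 0.223] pointing down, gripper open.
Joint ranges: [-176.69, 176.69], [-43.24, 126.21], [12.49, 139.97], [-82, 262], [0, 151.66], [-163.58, 163.58]. Speed limits (degrees/s): [159.86, 159.86, 180, 180, 180, 180].

## Interface

Orientations are given as a 3x3 rotation matrix whose columns are the frame's x, y, z axes.
In Python, from rig import * gives the robot as it stands.
- The arm moves only by the tool jog_arm, never from a script. Its arguments are lists of equal length, an entry for each row: "delta_pos": the shift along the world's x, y, z in cm, a list of three; "turn": the turn about the world's z in degrees; "grip": the closure, from 0 (fully open) to 1 (shut). In form: {"delta_pos": [[x, y, z], ...], "turn": [turn, ...], "grip": [grip, ...]}. A call has 1 to 12 rows; each row is the pose to reach, as a shift and turn from the pose commanded when the call began; what a row does not reach only later rows make up. A row lasts 1/8 s, in which the tool goes at most 62.5 mm and 10.7 degrees, less where a joint would pass 70% of its speed; a pose out of reach is approached as far as the arm can. A call with a gripper value outside its range is refused whole. The fingers move at their own pace and stop on an object; the grip force is fixed at half the most. Time passes only in rows, so rows that repeat a pose let the fingers close. It gives the time, the measured TCP pose, the force, the opening and the grip force at its end, in the units of the state.
- read_state(): the state, without advancing time (a new reading comes with each control period).
- capture(name): name is "scene" or "side" or "wrist"; returns a dict with "color" (420x560x3 uint8, blue, green, red), "fovy" (degrees; the focal length in pixels is half the picture's height over the tangent of half this angle, whatever the lens; pixels are square), "cx", "cy" (the principal point, pixels), "camera_from_world" (4x4, takes a point from world to camera coordinates). Camera axes: x right, y up, looking along -z (the intrinsics and any distortion apply to the point x, -y, -z); pixel columns grow to the right and rows downward; lengths in m; the calibration is good to about 2 mm. The wrist camera is an equidistant fisheye: a pixel r from the principal point sees the ray r / f radians off the axis. A picture is of the moment at which its call begins. There is no depth.
- hand_in(): hands the job in; it is judged then, once.
The state is a dict: "time_s": time; "joint_positions": joint angles; "qvel": joint speeds; "tau": joint torques, N m; "position": TCP position; "tcp_rot": TCP orientation; "force": force on the tool from outside, world axes, zero at the start; "moment": the same for the moment, N m; "opening": opening from 0.0 (shut) to 1.0 (fully open); "grasp_force": force on a finger pad.
Only numpy, scipy, OpenCV 4.12 (cv2) and the standard library are available. Lean on these libraries where they do the work, as an engineer would, in place of code of your own. Each camera call takes 0.05 s, during which the arm holds its last target. There are 200 camera calls.

## Task

Push the console's dial round by its finger pocket until its white pointer lines up with the red marker, then press the green start button fully down and let it come up again. Do not press the button before the dial is set, and leave the dial on the red marker. Do not lift, move or knock over anything else on the bench or on the console.

Things in the scene. Friction and masses are not known exactly. Their poses are not given: they have to be found in the camera images.
- console: fixed control console of the sieve shaker, grey box with a bare aluminium top plate, 280 (x) x 260 (y) mm, top 55 mm above the work surface. Origin at the centre of its underside, on the dial's vertical axis. Its place and yaw vary (up to 0.3 rad); its +x looks away from the robot, more or less
- dial (a joint): turn of the dial (black disc, 152 mm across, level with the console's top) in rad, positive anticlockwise from above, limits -2.2 and 2.2; at 0 its white pointer lies along the console's +x. Starts within 0.38 of 0; markers at -1.75, -0.87, 0.87, 1.75. Turns both ways, stays where left, needs about 0.12 N m (2.5 N at the finger pocket)
- pocket (a point): middle of the mouth of the dial's finger pocket, level with the console top, 47 mm from the dial's axis, opposite the white pointer. A recess with a pale grey floor: 40 mm along the radius (27 to 67 mm from the axis), 50 mm across, 18 mm deep. Closed fingertips fit loosely and push on its flat side walls to turn the dial. Axes: the dial's, x from pocket to pointer, z up
- pointer (a point): the point that the white pointer points at: on the pointer's line, 92 mm from the dial's axis and 7 mm beyond the pointer's tip, level with the console top. When the pointer lines up with a marker, this point lies on the marker's centre. Axes: the dial's, x outward along the pointer
- red_marker: the target: fixed red round preset marker, 14 mm across, 3 mm high, standing on the console's top beside the dial on one of the long black scale lines, 92 mm from the dial's axis; origin at the centre of its underside. Which colour stands on which of the four preset lines varies
- yellow_marker: fixed yellow round preset marker, 14 mm across, 3 mm high, standing on the console's top beside the dial on one of the long black scale lines, 92 mm from the dial's axis; origin at the centre of its underside. Which colour stands on which of the four preset lines varies
- blue_marker: fixed blue round preset marker, 14 mm across, 3 mm high, standing on the console's top beside the dial on one of the long black scale lines, 92 mm from the dial's axis; origin at the centre of its underside. Which colour stands on which of the four preset lines varies
- green_marker: fixed green round preset marker, 14 mm across, 3 mm high, standing on the console's top beside the dial on one of the long black scale lines, 92 mm from the dial's axis; origin at the centre of its underside. Which colour stands on which of the four preset lines varies
- start_top (a point): centre of the top face of the green start button, 34 mm across, about 62 mm above the work surface when up, in a yellow collar (50 mm across, 10 mm below the button's top) on a fixed grey box (100 x 80 x 40 mm) beside the console on the robot's right; it is pressed straight down
- start (a joint): travel of the start button in m, 0 up, 0.006 fully down; spring return, about 5 N to bottom it; counts as pressed from 0.004
- weight: brass cylinder weight, 34 mm across, 42 mm high, on a far corner of the console; a loose bystander, not to be disturbed; origin at the centre of its underside
- tare_cup: small steel cup, 38 mm across, 32 mm high, on the other far corner of the console; a loose bystander, not to be disturbed; origin at the centre of its underside
- beaker_a: white plastic beaker, 84 mm across, 120 mm high; a loose bystander, not to be disturbed; origin at the centre of its underside
- beaker_b: white plastic beaker, 84 mm across, 120 mm high; a loose bystander, not to be disturbed; origin at the centre of its underside
- spray_can: red can, 60 mm across, 190 mm high; a loose bystander, not to be disturbed; origin at the centre of its underside
- pan: steel sieve pan, 150 mm across, 50 mm high, left of the console; a loose bystander, not to be disturbed; origin at the centre of its underside
- scoop: aluminium scoop lying on the right of the button: open tray 130 x 80 x 35 mm with a round handle towards the robot; a loose bystander, not to be disturbed; origin on its underside
- brush: wooden-handled brush lying near the robot on its left; a loose bystander, not to be disturbed; origin on its underside
Not all that is in view belongs to the job. What is shaped like the part that bears start_top but pink or turquoise is not meant.

How it is judged:
By the outcome, as a careful person would: the job done as asked, in the order asked, and still so for the second after the job is handed in, with the robot touching nothing.
It also fails if it takes over 61 s, if anything falls off the work surface, if the arm or the gripper's body presses on something with over 40 N, if the wrist force passes 120 N, or if a joint passes its speed limit or range.

## Working session

There is one attempt and no reset: what is moved stays moved. The work goes in short steps, Python scripts to look and compute and a tool call to move; the robot and the scene stay as the last step left them, time stands still between calls to the robot, and variables do not carry over. Pictures are saved under pics/ and viewed, at most 10 in all, crops included, and the job is handed in when it is done.

Besides the shell and the picture viewer there is one more tool, called after "Request:" as name([rows], argument=value, ...), one row to a line, values as JSON. jog_arm: Moves the arm, as the interface text tells. Its arguments: {"type":"object","properties":{"delta_pos":{"type":"array"},"turn":{"type":"array"},"grip":{"type":"array"}},"required":["delta_pos","turn","grip"]}

```bash
mkdir -p pics; ls
cat > h.py <<'E'
from rig import *
import numpy as np, cv2
def ray(c,u,v,wrist=False):
    M=np.array(c["camera_from_world"]);f=210/np.tan(np.radians(c["fovy"])/2)
    x,y=(u-c["cx"])/f,(v-c["cy"])/f
    if wrist:
        r=np.hypot(x,y); s=np.sin(r)/max(r,1e-9); d=np.array([x*s,-y*s,-np.cos(r)])
    else: d=np.array([x,-y,-1.])
    R=M[:3,:3]; return -R.T@M[:3,3], R.T@d
def onz(c,u,v,z,wrist=False):
    o,d=ray(c,u,v,wrist); return o+d*(z-o[2])/d[2]
E
python3 - <<'E'
from h import *
a=capture("scene");b=capture("side")
for n,c in(("scene",a),("side",b)):
    cv2.imwrite(f"pics/{n}0.png",c["color"]); print(n,{k:np.round(c[k],3).tolist() for k in c if k!="color"})
    np.save(n,c,allow_pickle=True)
E
```

```text
pics
scene {'fovy': 53.713, 'cx': 276.234, 'cy': 212.232, 'camera_from_world': [[0.294, 0.956, -0.012, -0.148], [-0.652, 0.21, 0.729, 0.303], [0.699, -0.206, 0.684, -1.567], [0.0, 0.0, 0.0, 1.0]]}
side {'fovy': 56.853, 'cx': 276.163, 'cy': 214.121, 'camera_from_world': [[-0.758, -0.652, -0.008, 0.399], [0.441, -0.521, 0.731, -0.309], [-0.48, 0.551, 0.683, -0.895], [0.0, 0.0, 0.0, 1.0]]}
```

View pics/scene0.png

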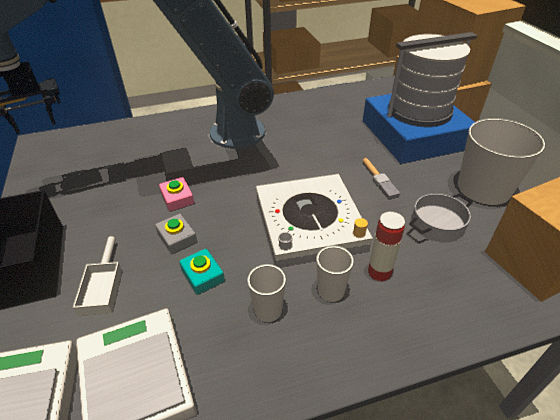

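View pics/side0.png

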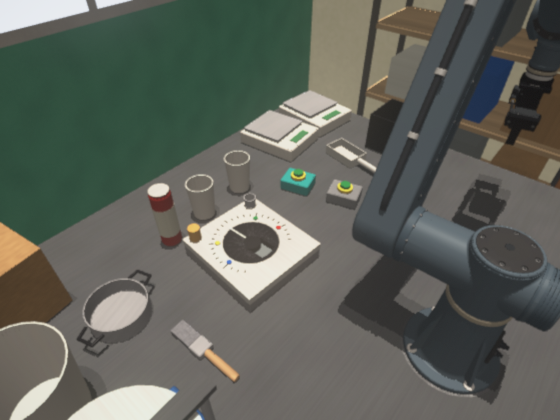

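Scene view: the dial is at about (312,210) and its pointer tip near (320,228). The markers are red (278,211), green (291,228), yellow (341,220) and blue (339,202). The grey start box has its button at about (174,226). The side view agrees, with red at (278,227), the dial at (251,242) and the grey box button at (345,186).

```bash
cat > m.py <<'E'
from h import *
def cents(m,box,amin=4):
    u0,v0,u1,v1=box; k=np.zeros_like(m); k[v0:v1,u0:u1]=m[v0:v1,u0:u1]
    n,l,s,c=cv2.connectedComponentsWithStats(k.astype(np.uint8)); i=[j for j in range(1,n) if s[j,4]>=amin]
    return [(c[j],s[j,4]) for j in i]
E
python3 - <<'E'
from m import *
boxes={"scene":((255,170,375,260),(155,205,200,250),(283,188,340,232)),"side":((185,200,320,300),(325,170,365,205),(222,222,280,264))}
for n in("scene","side"):
    c=np.load(n+".npy",allow_pickle=True).item(); im=c["color"]; h,s,v=cv2.split(cv2.cvtColor(im,cv2.COLOR_BGR2HSV))
    B=boxes[n]
    cols={"red":(h<8)|(h>172),"yel":(h>22)&(h<33),"grn":(h>45)&(h<80),"blu":(h>105)&(h<125)}
    for k,m in cols.items():
        for p,a in cents(m&(s>120)&(v>60),B[0]): print(n,k,p.round(1),a,onz(c,*p,.058).round(4))
    for p,a in cents(cols["grn"]&(s>100)&(v>50),B[1]): print(n,"button",p.round(1),a,onz(c,*p,.062).round(4))
    for p,a in cents(v<60,B[2],100): print(n,"dial dark",p.round(1),a,onz(c,*p,.055).round(4))
    u0,v0,u1,v1=(250,165,375,265) if n=="scene" else (180,195,325,300)
    cv2.imwrite(f"pics/{n}c.png",cv2.resize(im[v0:v1,u0:u1],None,fx=5,fy=5,interpolation=2))
E
```

```text
scene red [277.  210.5] 16 [ 0.5212 -0.002   0.058 ]
scene yel [340.4 219.6] 15 [0.6091 0.1521 0.058 ]
scene yel [360.2 221.7] 59 [0.6332 0.1998 0.058 ]
scene grn [290.5 228. ] 12 [0.5981 0.0122 0.058 ]
scene blu [338.6 200.9] 11 [0.5368 0.1781 0.058 ]
scene button [172.9 223. ] 87 [ 0.4864 -0.2867  0.062 ]
scene dial dark [300.4 203.3] 150 [0.5097 0.0718 0.055 ]
side red [277.8 227. ] 10 [ 0.52   -0.0007  0.058 ]
side yel [216.9 242.9] 8 [0.6074 0.1538 0.058 ]
side blu [229.  261.5] 6 [0.5345 0.1786 0.058 ]
side button [345.1 184.1] 52 [ 0.4792 -0.2835  0.062 ]
```

View pics/scenec.png

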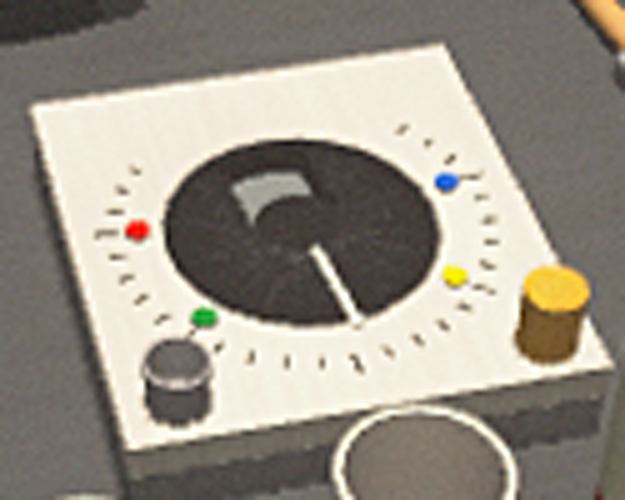

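View pics/sidec.png

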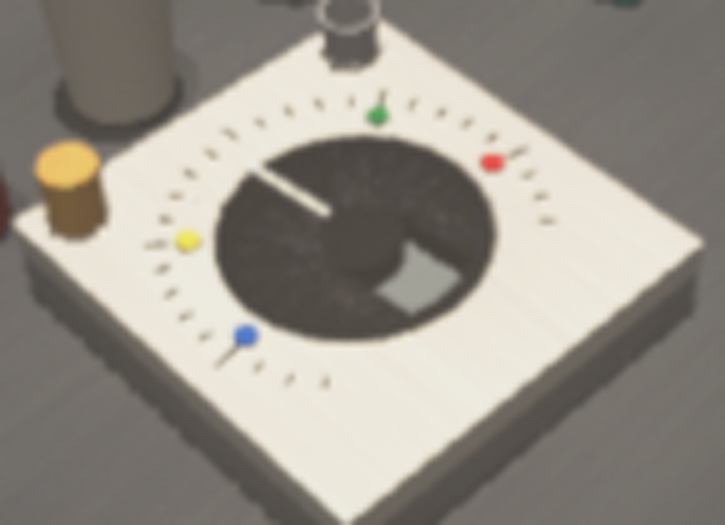

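Red is on the robot's right, on the -1.75 line. The pointer runs from (312.5,214.6) to (321.6,229.4) in the scene view. In the side view it runs from (245.6,237.4) to (230.6,228.8).

Run:
```python
from m import *
P=np.array([[.5206,-.0013],[.598,.0122],[.6083,.153],[.5357,.1784]]); a=np.array([-1.75,-.87,.87,1.75])
Q=.092*np.c_[np.cos(a),np.sin(a)]
z=(P-P.mean(0))@[1,1j]; q=(Q-Q.mean(0))@[1,1j]; k=(z*q.conj()).sum()/(abs(q)**2).sum(); yaw=np.angle(k)
R=np.array([[np.cos(yaw),-np.sin(yaw)],[np.sin(yaw),np.cos(yaw)]]); C=P.mean(0)-R@Q.mean(0)
print("C",C.round(4),"yaw",yaw,"scale",abs(k),"res mm",((P-C-Q@R.T)*1e3).round(1))
for n,t,i in(("scene",(321.6,229.4),(312.5,214.6)),("side",(230.6,228.8),(245.6,237.4))):
    c=np.load(n+".npy",allow_pickle=True).item(); T=onz(c,*t,.055)[:2];I=onz(c,*i,.055)[:2]
    d=T-I; e=T-C; print(n,T.round(4),I.round(4),"dial from line",np.arctan2(d[1],d[0])-yaw,"from tip",np.arctan2(e[1],e[0])-yaw,np.hypot(*e))
    th=np.arctan2(e[1],e[0]); print("pocket",(C-.047*np.array([np.cos(th),np.sin(th)])).round(4))
s=read_state(); print(s["position"],s["tcp_rot"],s["force"],s["time_s"])
c=np.load("scene.npy",allow_pickle=True).item()
# button outline check: yellow collar
for n,B in(("scene",(155,205,200,250)),("side",(325,170,365,205))):
    c=np.load(n+".npy",allow_pickle=True).item();h,s,v=cv2.split(cv2.cvtColor(c["color"],cv2.COLOR_BGR2HSV))
    m=((h>20)&(h<85)&(s>100)&(v>60)); print([(onz(c,*p,.052).round(4),a) for p,a in cents(m,B)])
```

```text
C [0.5443 0.0873] yaw -0.07964179807512695 scale 0.9979858912424803 res mm [[-0.1  0.4]
 [ 0.2 -0.3]
 [-0.7  0.3]
 [ 0.6 -0.4]]
scene [0.6257 0.0908] [0.5643 0.088 ] dial from line 0.12496446501560426 from tip 0.1223441178701 0.08147930196456771
pocket [0.4973 0.0853]
side [0.6199 0.0894] [0.5638 0.0861] dial from line 0.13867199603645214 from tip 0.1081585480626042 0.07569371257265173
pocket [0.4973 0.0859]
[ 0.13689637 -0.60914307  0.22166061] [[ 9.75715834e-01  2.19040187e-01 -8.89230970e-05]
 [ 2.19039932e-01 -9.75713894e-01  1.97642970e-03]
 [ 3.46154030e-04 -1.94791146e-03 -9.99998043e-01]] [-0.14570816 -0.49741948  0.34808438] 0.1
[(array([ 0.4869, -0.2866,  0.052 ]), np.int32(206))]
[(array([ 0.4782, -0.2824,  0.052 ]), np.int32(143))]
```

Run:
```python
from h import *
c=np.load("scene.npy",allow_pickle=True).item(); d=np.load("side.npy",allow_pickle=True).item()
# rim/top centres by eye
for n,z,a,b in(("can",.19,(391,219),(161,192)),("beakerL",.12,(334,261),(201,184)),("beakerR",.12,(267,279),(238,159))):
    print(n,onz(c,*a,z).round(3),onz(d,*b,z).round(3))
C=np.array([.5443,.0873])
for deg in(182.3,165,145,125,105,90,75):
    t=np.radians(deg); r=np.array([np.cos(t),np.sin(t)]); g=np.array([r[1],-r[0]])
    print(deg,((C+.047*r+.010*g)*100).round(1))
```

```text
can [0.764 0.196 0.19 ] [0.751 0.198 0.19 ]
beakerL [0.786 0.053 0.12 ] [0.771 0.056 0.12 ]
beakerR [ 0.789 -0.107  0.12 ] [ 0.777 -0.106  0.12 ]
182.3 [49.7  9.5]
165 [50.1 10.9]
145 [51.2 12.2]
125 [52.6 13.2]
105 [54.2 13.5]
90 [55.4 13.4]
75 [56.6 13. ]
```

The route is clear, with the can and beakers beyond x = 0.72. I'm moving above the pocket with the fingers shut.

Request:
jog_arm([
  [30, 30, 0],
  [30, 30, 0],
  [30, 30, 0],
  [30, 30, 0],
  [30, 30, 0],
  [30, 30, 0],
  [30, 30, 0],
  [36, 69.5, -6],
  [36, 69.5, -6],
  [36, 69.5, -6],
  [36, 69.5, -6],
  [36, 69.5, -6],
], turn=[10, 20, 30, 40, 50, 60, 70, 80, 90, 100, 110, 120], grip=[1, 1, 1, 1, 1, 1, 1, 1, 1, 1, 1, 1])

```text
time_s: 1.6
position: [0.4834, -0.0024, 0.1758]
tcp_rot: [[-0.681, 0.732, 0.0], [0.732, 0.681, -0.0], [-0.0, 0.0, -1.0]]
force: [0.1, -0.8, -0.0]
opening: 0.002
grasp_force: 0.0
```

Request:
jog_arm([
  [1.4, 8.7, -2.5],
  [1.4, 8.7, -2.5],
  [1.4, 8.7, -2.5],
  [1.4, 8.7, -2.5],
  [1.4, 8.7, -2.5],
  [1.4, 8.7, -2.5],
  [1.4, 8.7, -2.5],
], turn=[10, 20, 30, 40, 49, 49, 49], grip=[1, 1, 1, 1, 1, 1, 1])

```text
time_s: 2.48
position: [0.4972, 0.0827, 0.151]
tcp_rot: [[-1.0, -0.027, -0.0], [-0.027, 1.0, 0.0], [0.0, 0.0, -1.0]]
force: [-0.0, -0.2, 0.2]
opening: 0.007
grasp_force: 0.0
```

Run:
```python
from h import *
c=capture("wrist"); cv2.imwrite("pics/w1.png",c["color"]); np.save("w1",c,allow_pickle=True)
s=read_state(); print(s["position"],s["tcp_rot"].round(3) if hasattr(s["tcp_rot"],"round") else s["tcp_rot"],s["joint_positions"])
print(c["fovy"],c["cx"],c["cy"]); f=210/np.tan(np.radians(c["fovy"])/2);M=np.array(c["camera_from_world"])
for p in([.4973,.0855,.055],list(s["position"]),[.5206,-.0013,.058]):
    q=M@[*p,1]; th=np.arctan2(np.hypot(q[0],q[1]),-q[2]); a=np.arctan2(-q[1],q[0]); print(p,c["cx"]+f*th*np.cos(a),c["cy"]+f*th*np.sin(a))
```

```text
[0.49722406 0.08270505 0.15105734] [[-1.    -0.027 -0.   ]
 [-0.027  1.     0.   ]
 [ 0.     0.    -1.   ]] [-3.27889331e+00  2.71065566e+01  1.03379112e+02  2.22262374e-03
  4.95283906e+01 -9.48220751e+01]
65.70646984690485 278.5962222445378 209.7358631262076
[0.4973, 0.0855, 0.055] 281.7884020892256 210.62112694405207
[np.float64(0.4972240620161319), np.float64(0.08270505313068169), np.float64(0.1510573369816957)] 278.25444008076505 256.81598307715586
[0.5206, -0.0013, 0.058] 179.99678729694924 235.02818603938087
```

View pics/w1.png

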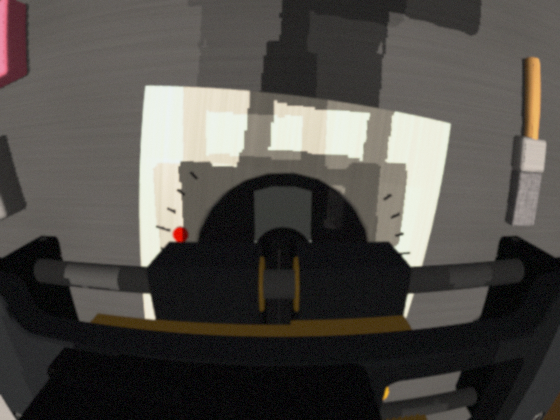

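The wrist view agrees with the estimates: red is at (180,235) as predicted, and the pocket is centred at u≈283, v≈211. I'm lowering into the pocket.

Request:
jog_arm([
  [0, 0.4, -5],
  [0, 0.4, -8],
  [0, 0.4, -9.5],
  [0, 0.4, -10.8],
  [0, 0.4, -10.8],
], turn=[0, 0, 0, 0, 0], grip=[1, 1, 1, 1, 1])

```text
time_s: 3.15
position: [0.4973, 0.0867, 0.0428]
tcp_rot: [[-1.0, -0.028, -0.001], [-0.028, 1.0, 0.0], [0.001, 0.0, -1.0]]
force: [0.1, -0.6, -0.2]
opening: 0.007
grasp_force: 0.0
```

Request:
jog_arm([
  [0, 0.9, 0],
  [0.1, 1.4, 0],
  [0.25, 1.85, 0],
  [0.4, 2.2, 0],
  [0.6, 2.6, 0],
  [0.85, 2.95, 0],
  [1.1, 3.2, 0],
  [1.5, 3.5, 0],
  [1.8, 3.8, 0],
  [2.1, 4.1, 0],
  [2.5, 4.3, 0],
  [2.9, 4.5, 0],
], turn=[-2, -6, -11, -16, -21, -26, -31, -36, -41, -46, -51, -56], grip=[1, 1, 1, 1, 1, 1, 1, 1, 1, 1, 1, 1])

```text
time_s: 4.65
position: [0.5265, 0.1305, 0.0442]
tcp_rot: [[-0.582, 0.814, 0.0], [0.814, 0.582, -0.002], [-0.002, -0.001, -1.0]]
force: [-1.6, -6.3, 0.0]
opening: 0.013
grasp_force: 2.2
```

Request:
jog_arm([
  [0.4, 0.15, 0],
  [0.75, 0.25, 0],
  [1.2, 0.3, 0],
  [1.6, 0.35, 0],
  [2.0, 0.35, 0],
  [2.4, 0.35, 0],
  [2.8, 0.25, 0],
  [3.2, 0.15, 0],
  [3.2, 0.15, 0],
], turn=[-5, -10, -15, -20, -25, -30, -35, -40, -40], grip=[1, 1, 1, 1, 1, 1, 1, 1, 1])

```text
time_s: 5.78
position: [0.5573, 0.1327, 0.0438]
tcp_rot: [[0.075, 0.997, -0.002], [0.997, -0.075, -0.001], [-0.001, -0.002, -1.0]]
force: [-2.6, -2.3, 2.0]
opening: 0.007
grasp_force: 1.5
```

Run:
```python
from h import *
c=capture("scene"); d=capture("side"); a=cv2.resize(c["color"][165:265,250:375],(500,400),interpolation=2); b=cv2.resize(d["color"][195:300,180:325],(552,400),interpolation=2)
w=cv2.resize(capture("wrist")["color"],(280,210))
cv2.imwrite("pics/p2.png",cv2.resize(np.hstack([a,b]),(800,304)))
print(read_state()["position"],read_state()["force"])
```

```text
[0.55755929 0.13312626 0.04356477] [-3.77343904 -2.70063459  1.89858991]
```

View pics/p2.png

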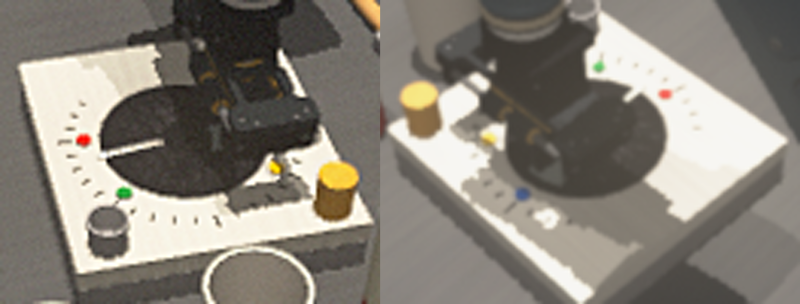

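The pointer has come most of the way, its tip just short of red. I'm measuring the remaining angle in both views.

```bash
cat > ang.py <<'E'
from h import *
C=np.array([.5443,.0873]);T=-1.75-.0796
def run():
  for n in("scene","side"):
    c=capture(n); M=np.array(c["camera_from_world"]);f=210/np.tan(np.radians(c["fovy"])/2)
    a,r=np.meshgrid(np.arange(-2.15,-1.25,.01),np.arange(.03,.0725,.001))
    P=np.stack([C[0]+r*np.cos(a),C[1]+r*np.sin(a),0*r+.055],-1)@M[:3,:3].T+M[:3,3]
    u=(c["cx"]-f*P[...,0]/P[...,2]).astype(np.float32);v=(c["cy"]+f*P[...,1]/P[...,2]).astype(np.float32)
    g=cv2.remap(cv2.cvtColor(c["color"],cv2.COLOR_BGR2GRAY),u,v,1).astype(float)
    A=[]
    for lo,hi in((30,45),(45,60),(55,72)):
        p=g[lo-30:hi-30].mean(0); w=np.clip(p-np.median(p)-.4*(p.max()-np.median(p)),0,None); A.append((w*a[0]).sum()/w.sum())
    h,s,vv=cv2.split(cv2.cvtColor(c["color"],cv2.COLOR_BGR2HSV)); m=((h<8)|(h>172))&(s>120)&(vv>60)
    q=(M@[*(C+.092*np.array([np.cos(T),np.sin(T)])),.058,1]); U,V=c["cx"]-f*q[0]/q[2],c["cy"]+f*q[1]/q[2]
    ys,xs=np.nonzero(m); k=np.hypot(xs-U,ys-V)<6; R=onz(c,xs[k].mean(),ys[k].mean(),.057)[:2]-C
    print(n,"pointer",np.round(A,3),"red",np.arctan2(R[1],R[0]).round(3),"nominal",round(T,3), "contrast",round(p.max()-np.median(p)))
run(); s=read_state(); print(s["position"],np.round(s["force"],1),s["time_s"])
E
python3 ang.py
```

```text
scene pointer [-1.619 -1.604 -1.593] red -1.836 nominal -1.83 contrast 172
side pointer [-1.842 -1.564 -1.547] red -1.835 nominal -1.83 contrast 121
[0.55785246 0.13325743 0.04340299] [-3.1 -1.6  2. ] 6.025
```

Request:
jog_arm([
  [0.3, -0.1, 0],
  [0.6, -0.25, 0],
  [0.9, -0.4, 0],
  [0.9, -0.4, 0],
], turn=[-4, -8, -12, -12], grip=[1, 1, 1, 1])

```text
time_s: 6.52
position: [0.5675, 0.1294, 0.0431]
tcp_rot: [[0.28, 0.96, 0.0], [0.96, -0.28, 0.0], [0.0, 0.0, -1.0]]
force: [-1.8, -0.1, 1.2]
opening: 0.002
grasp_force: 1.0
```

```bash
python3 ang.py
```

```text
scene pointer [-1.836 -1.825 -1.821] red -1.836 nominal -1.83 contrast 180
side pointer [-1.769 -1.761 -1.758] red -1.835 nominal -1.83 contrast 136
[0.5674459  0.12942833 0.04313191] [-2.5 -0.8  0.5] 6.625
```

The two views differ by 0.06 rad, so I'm backing off, lifting and checking with the wrist camera from near.

Request:
jog_arm([
  [-0.4, 0.1, 0],
  [-0.4, 0.1, 0],
  [-0.4, 0.1, 4],
  [-0.4, 0.1, 8],
  [-0.4, 0.1, 12],
  [-2, -6, 12],
  [-3, -12, 12],
  [-4, -17, 12],
  [-4, -17, 12],
  [-4, -17, 12],
], turn=[0, 0, 0, 0, 0, 0, 0, 0, 0, 0], grip=[1, 1, 1, 1, 1, 1, 1, 1, 1, 1])

```text
time_s: 7.88
position: [0.5277, -0.0406, 0.1633]
tcp_rot: [[0.282, 0.959, 0.001], [0.959, -0.282, 0.0], [0.001, 0.001, -1.0]]
force: [-0.3, 0.2, -0.8]
opening: 0.003
grasp_force: 0.0
```

Run:
```python
import ang
from h import *
c=capture("wrist"); cv2.imwrite("pics/w3.png",c["color"]); np.save("w3",c,allow_pickle=True)
```

```text
scene pointer [-1.839 -1.817 -1.811] red -1.836 nominal -1.83 contrast 96
side pointer [-1.74  -1.761 -1.764] red -1.83 nominal -1.83 contrast 59
[ 0.52762888 -0.03957122  0.16318563] [ 0.9 -0.1 -0.4] 7.975
```

View pics/w3.png

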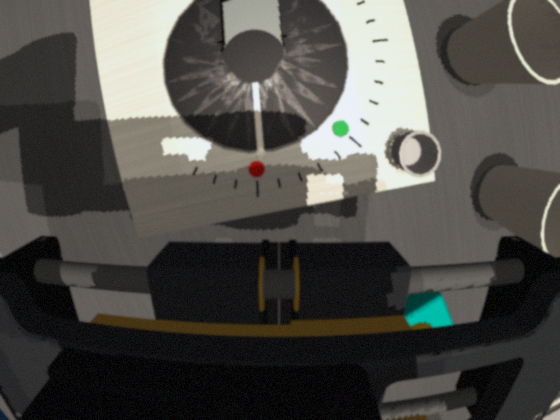

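The wrist view shows the pointer running from (256,84) to a tip at (262,152). Red is at (257,169) and its scale line at (257,187), so the dial is a few degrees short. I'll compute the exact gap.

```bash
cat > wang.py <<'E'
from h import *
def wang(c):
    im=c["color"];h,s,v=cv2.split(cv2.cvtColor(im,cv2.COLOR_BGR2HSV))
    M=np.array(c["camera_from_world"]);f=210/np.tan(np.radians(c["fovy"])/2)
    def pix(P):
        q=P@M[:3,:3].T+M[:3,3]; th=np.arctan2(np.hypot(q[...,0],q[...,1]),-q[...,2]); a=np.arctan2(-q[...,1],q[...,0])
        return c["cx"]+f*th*np.cos(a),c["cy"]+f*th*np.sin(a)
    def ctr(m,P):
        U,V=pix(np.array(P)); ys,xs=np.nonzero(m&(s>120)&(v>50)); k=np.hypot(xs-U,ys-V)<14; return onz(c,xs[k].mean(),ys[k].mean(),.057,True)[:2]
    r=ctr((h<8)|(h>172),[.5206,-.0013,.057]); g=ctr((h>45)&(h<80),[.598,.0122,.057])
    # centre from red and green: chord known, 0.88 rad
    d=g-r; n=np.array([-d[1],d[0]])/np.hypot(*d); C=(r+g)/2+n*.092*np.cos(.44)
    T=np.arctan2(*(r-C)[::-1])
    a,q=np.meshgrid(np.arange(T-.4,T+.4,.004),np.arange(.03,.072,.0005))
    P=np.stack([C[0]+q*np.cos(a),C[1]+q*np.sin(a),0*q+.055],-1); u,w=pix(P)
    G=cv2.remap(cv2.cvtColor(im,cv2.COLOR_BGR2GRAY),u.astype(np.float32),w.astype(np.float32),1).astype(float)
    A=[]
    for lo,hi in((0,28),(28,56),(56,84)):
        p=G[lo:hi].mean(0); b=np.median(p); t=np.clip(p-b-.5*(p.max()-b),0,None); A.append((t*a[0]).sum()/t.sum())
    print("red",r.round(4),"green",g.round(4),"chord",np.hypot(*d).round(4),"exp",round(.184*np.sin(.44),4),"C",C.round(4),"T",T.round(3),"pointer-T",np.round(np.array(A)-T,3))
if __name__=="__main__":
    import sys; wang(np.load(sys.argv[1],allow_pickle=True).item())
E
python3 wang.py w3.npy
```

```text
red [ 0.5202 -0.0016] green [0.5966 0.0122] chord 0.0777 exp 0.0784 C [0.5437 0.0872] T -1.829 pointer-T [0.047 0.048 0.048]
```

The wrist measurement is consistent along the pointer: 0.048 rad (2.75°) more is needed. I'm going back into the pocket to nudge it.

Request:
jog_arm([
  [1.5, 6, 0],
  [2.8, 12, 0],
  [3.6, 17.1, 0],
  [3.6, 17.1, 0],
  [3.6, 17.1, -4],
  [3.6, 17.1, -9],
  [3.6, 17.1, -12],
  [3.6, 17.1, -12],
  [4.0, 17.0, -12],
  [4.1, 16.95, -12],
  [4.2, 16.9, -12],
  [4.2, 16.9, -12],
], turn=[0, 0, 0, 0, 0, 0, 0, 0, 0, -1.4, -2.8, -2.8], grip=[1, 1, 1, 1, 1, 1, 1, 1, 1, 1, 1, 1])

```text
time_s: 9.52
position: [0.5696, 0.1282, 0.0441]
tcp_rot: [[0.328, 0.945, 0.001], [0.945, -0.328, -0.0], [0.0, 0.001, -1.0]]
force: [-1.9, 0.3, 1.2]
opening: 0.002
grasp_force: 1.0
```

```bash
python3 ang.py
```

```text
scene pointer [-1.896 -1.878 -1.866] red -1.836 nominal -1.83 contrast 163
side pointer [-1.8   -1.797 -1.803] red -1.835 nominal -1.83 contrast 142
[0.56957298 0.12822703 0.04377485] [-2.3  0.8  2.1] 9.625
```

Request:
jog_arm([
  [-0.4, 0.15, 0],
  [-0.4, 0.15, 0],
  [-0.4, 0.15, 4],
  [-0.4, 0.15, 8],
  [-0.4, 0.15, 12],
  [-2, -6, 12],
  [-3, -12, 12],
  [-4.2, -17, 12],
  [-4.2, -17, 12],
  [-4.2, -17, 12],
], turn=[0, 0, 0, 0, 0, 0, 0, 0, 0, 0], grip=[1, 1, 1, 1, 1, 1, 1, 1, 1, 1])

```text
time_s: 10.88
position: [0.5276, -0.0417, 0.1632]
tcp_rot: [[0.329, 0.944, 0.001], [0.944, -0.329, 0.0], [0.0, 0.0, -1.0]]
force: [-0.1, -0.2, 0.8]
opening: 0.001
grasp_force: 0.0
```

Run:
```python
from wang import *
c=capture("wrist"); cv2.imwrite("pics/w4.png",c["color"]); np.save("w4",c,allow_pickle=True); wang(c)
```

```text
red [ 0.5201 -0.0016] green [0.5967 0.0122] chord 0.0778 exp 0.0784 C [0.5436 0.0872] T -1.83 pointer-T [-0.003 -0.004 -0.002]
```

View pics/w4.png

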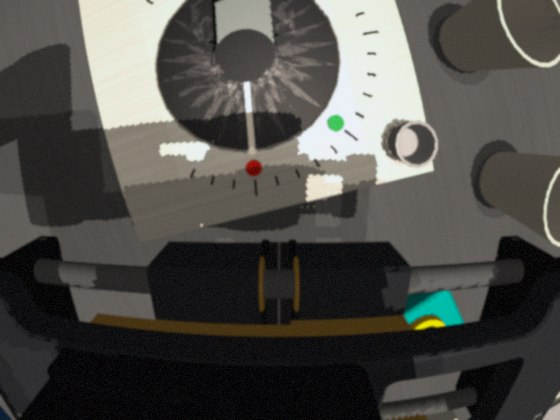

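Aligned: the pointer at (246→252) × (84→152) runs into red at (254,168), with an error of about 0.003 rad. Next I'm going above the button.

Request:
jog_arm([
  [-1, -6, 0],
  [-2, -12, 0],
  [-3.5, -18, 0],
  [-4.6, -24.2, 0],
  [-4.6, -24.2, 0],
  [-4.6, -24.2, 0],
], turn=[0, 0, 0, 0, 0, 0], grip=[1, 1, 1, 1, 1, 1])

```text
time_s: 11.68
position: [0.4816, -0.2823, 0.1628]
tcp_rot: [[0.327, 0.945, -0.001], [0.945, -0.327, 0.001], [0.001, -0.001, -1.0]]
force: [0.4, 0.5, 0.8]
opening: 0.007
grasp_force: 0.0
```

Run:
```python
from m import *
c=capture("wrist"); cv2.imwrite("pics/w5.png",c["color"]); s=read_state(); print(s["position"],np.round(s["force"],1))
h,S,v=cv2.split(cv2.cvtColor(c["color"],cv2.COLOR_BGR2HSV))
for nm,m in(("grn",(h>45)&(h<80)),("yel",(h>20)&(h<35)),("turq",(h>84)&(h<95)),("pink",(h>160)&(h<176))):
    for p,a in cents(m&(S>100)&(v>50),(0,0,560,420),60): print(nm,p.round(1),a,onz(c,*p,.062 if nm=="grn" else .052,True).round(4))
```

```text
[ 0.48163144 -0.281622    0.16282944] [-0.   0.6 -0.5]
grn [429.8 109.1] 956 [ 0.6342 -0.2399  0.062 ]
grn [279.2 213.5] 1091 [ 0.4818 -0.2852  0.062 ]
grn [552.1 231.8] 724 [ 0.7695 -0.4088  0.062 ]
grn [108.1 247.5] 737 [ 0.3149 -0.264   0.062 ]
yel [420.3 109.7] 1121 [ 0.6296 -0.239   0.052 ]
yel [278.9 208.1] 1390 [ 0.4823 -0.2832  0.052 ]
yel [117.4 238.9] 793 [ 0.3229 -0.261   0.052 ]
turq [409.3 111.9] 6140 [ 0.6184 -0.2382  0.052 ]
pink [150.7 211.5] 1175 [ 0.3698 -0.2476  0.052 ]
```

View pics/w5.png

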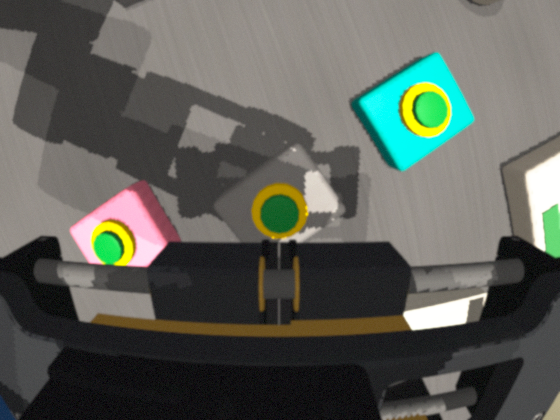

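The grey box's button is at (279,213), directly below the tool at about (0.482, -0.284). I'm pressing it.

Request:
jog_arm([
  [0, -0.2, -5],
  [0, -0.2, -8.5],
  [0, -0.2, -9.6],
  [0, -0.2, -10.0],
  [0, -0.2, -10.4],
  [0, -0.2, -10.7],
  [0, -0.2, -10.8],
  [0, -0.2, -10.8],
], turn=[0, 0, 0, 0, 0, 0, 0, 0], grip=[1, 1, 1, 1, 1, 1, 1, 1])

```text
time_s: 12.72
position: [0.4821, -0.2856, 0.0564]
tcp_rot: [[0.329, 0.944, 0.002], [0.944, -0.329, -0.0], [0.0, 0.002, -1.0]]
force: [2.3, 5.1, 6.9]
opening: 0.005
grasp_force: 3.4
```

Request:
jog_arm([
  [0, 0, -0.15],
  [0, 0, -0.25],
  [0, 0, -0.25],
  [0, 0, -0.25],
], turn=[0, 0, 0, 0], grip=[1, 1, 1, 1])

```text
time_s: 13.22
position: [0.4822, -0.2856, 0.0561]
tcp_rot: [[0.328, 0.945, 0.003], [0.945, -0.328, -0.001], [-0.0, 0.003, -1.0]]
force: [-1.0, 6.0, 21.3]
opening: 0.003
grasp_force: 10.9
```

It has bottomed: the tool stopped at z = 0.056 and the force rose to 21 N. I'm releasing the button and retreating.

Request:
jog_arm([
  [0, 0, 0.5],
  [0, 0, 2],
  [0, 0, 6],
  [0, 0, 12],
  [0, 0, 12],
  [0, 0, 12],
], turn=[0, 0, 0, 0, 0, 0], grip=[1, 1, 1, 1, 1, 1])

```text
time_s: 13.98
position: [0.4809, -0.286, 0.173]
tcp_rot: [[0.328, 0.945, -0.0], [0.945, -0.328, -0.001], [-0.001, 0.0, -1.0]]
force: [0.4, -0.6, -1.0]
opening: 0.009
grasp_force: 0.0
```

Run:
```python
from h import *
import ang
s=read_state()
a=capture("scene")["color"];o=np.load("scene.npy",allow_pickle=True).item()["color"]
w=capture("wrist")["color"]
cv2.imwrite("pics/fin.png",np.hstack([cv2.resize(a,(400,300)),cv2.resize(w,(400,300))]))
```

```text
scene pointer [-1.902 -1.878 -1.865] red -1.836 nominal -1.83 contrast 163
side pointer [-1.786 -1.798 -1.803] red -1.835 nominal -1.83 contrast 123
[ 0.480299   -0.28522051  0.17145787] [ 0.1 -0.3  0.2] 14.075
```

View pics/fin.png

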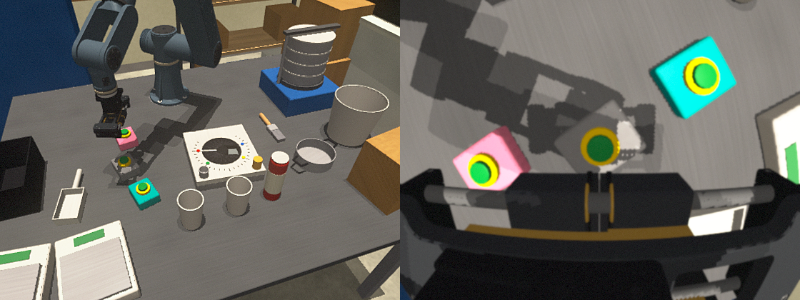

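The dial reads the same as before the press, the button at (600,147) is up, and nothing else has been disturbed. I'm handing in.

```bash
python3 -c "from rig import *; print(hand_in())"
```

```text
the job is handed in; nothing more can be done
None
```

The dial is on the red marker (about 0.003 rad off by the wrist camera), and the start button was then pressed to its stop and released; I saw nothing else disturbed, and the job was handed in at about 14 s.

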